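Shift the gear lever through its gate into the open outer slot

TASK

The gear shift unit on the bench goes into stores with its lever put in gear. Draw the lever out of the middle rear slot, take it along the neutral slot to the side whose forward slot is left open by the forked plate (the other outer forward slot is shut by a plain plate), and push it forward until it is fully home. Let go of it, and leave the tools and parts lying around undisturbed.

Things in the scene. Friction and masses are not known exactly. Their poses are not given: they have to be found in the camera images.
- shifter: Gear shift unit, fixed to the table: grey housing 130x130 mm on a dark foot flange 146x150 mm, an aluminium gate plate on top, its upper face 98 mm above the table. Origin under its centre at table height; x points forward along the slots (away from the robot, turned up to 0.4 rad either way), y to the left, z up.
- neutral (a point): Centre of the gate plate's upper face; axes as the unit's. Three fore-and-aft slots, each 13 mm wide, lie at y = -24.5 (right), 0 (middle) and +24.5 mm (left), from x = -26 to +26 mm, joined by a neutral slot 14 mm wide that runs across at x = 0. Behind it all three slots are open; ahead of it the middle one and one outer one are open.
- knob (a point): Centre of the lever's round black knob, a ball 34 mm across. The lever tilts about a pivot on the unit's z axis, 20 mm above the table; the knob centre is 145 mm from the pivot, so 165 mm above the table when upright. A steel stem, 9 mm thick (up to 24 mm in a collar just under the knob), passes through the gate and is stopped by its walls.
- stem (a point): Point on the axis of the lever's stem 78 mm from the pivot, about level with the gate plate's top face
- select (a joint): Sideways tilt of the lever, rad: positive to the left, 0 in the middle slot, +-0.317 in the outer slots, stops at +-0.325. From the pivot the knob is at 0.145*(sin(shift), sin(select)*cos(shift), cos(select)*cos(shift)) m in the unit's frame. Takes about 1 N at the knob; no spring, it stays where it is left.
- shift (a joint): Fore-and-aft tilt of the lever, rad: positive forward (+x), 0 in neutral, stops at -0.25 (fully back) and +0.25 (fully forward, home; some 36 mm at the knob). Begins between -0.25 and -0.17 in the middle rear slot. About 1 N at the knob; no spring, it stays where it is left.
- fork_plate: Steel U-shaped plate 43x23x4 mm screwed on the gate plate over one of the two outer forward slots, open end towards neutral: the stem passes between its legs, 13 mm apart. Origin under its centre, 30.5 mm ahead of the unit's centre and 24.5 mm to the left or right of it; axes as the unit's. Marks the slot to use.
- blank_plate: Plain steel plate 43x23x4 mm with two screws that shuts the other outer forward slot. Origin and axes as the forked plate's, on the other side.
- bearing_0: ball bearing, 52 mm across, 16 mm high, lying flat beside the shift unit; origin under its centre
- bearing_1: ball bearing, 42 mm across, 13 mm high, lying flat beside the shift unit; origin under its centre
- wrench_10: combination spanner, 140 mm long, 7 mm high, lying flat beside the shift unit; origin under its centre
- u_bolt: steel U-bolt with nuts, 100x74x16 mm, lying flat; origin under its centre
- ball_joint: grey steel ball joint standing on its cup, 48x84x64 mm; origin under its centre
- screwdriver_c: small screwdriver, 135 mm long, lying flat; origin under its centre
- tape_measure: yellow pocket tape measure, 68x83x37 mm; origin under its centre

How it is judged:
By the outcome, as a careful person would: the job done as asked, in the order asked, and still so for the second after the job is handed in, with the robot touching nothing.
It also fails if it takes over 34 s, if anything falls off the work surface, if the arm or the gripper's body presses on something with over 40 N, if the wrist force passes 120 N, or if a joint passes its speed limit or range.

ROBOT

A 6-joint arm with a two-finger parallel gripper is mounted at the origin on a cart in front of the work surface, level with it; the furniture and walls round the work are solid. World frame = base frame: x ahead of the robot, y to its left, z up, the work surface at z = 0. Lengths are in mm, angles in degrees, forces in N, time in s.
With the tool pointing down it reaches from about 350 to 1000 mm from the base axis. Payload 7.1 kg.
Tool frame: the origin (TCP) lies at the very end of the fingers, on their centre line; the grasp point (between the pads) lies 19 mm behind it; z points along the fingers, y is the line along which they close (so a half turn about z gives the same grasp; the last joint's range is limited). The gripper opens to 85 mm and grips with 20 to 120 N. Pads are 22 mm wide; open, the fingers measure 114 mm over their backs; the gripper's body (76 mm by 85 mm) begins 54 mm behind the grasp point. The pads swing forward as they close: fully open they stand 13 mm farther back than shut.
Start: joints at [66.119, 24.242, 93.386, -0, 62.372, -1.089], TCP at [242.087, 576.193, 231.319] pointing down, gripper open.
Joint ranges: [-172.04, 172.04], [-51.8, 120.97], [4.93, 147.93], [-75.15, 255.16], [6.16, 154.13], [-145.62, 145.62]. Speed limits (degrees/s): [136.94, 136.94, 172.46, 180, 180, 180].

INTERFACE

Orientations are given as a 3x3 rotation matrix whose columns are the frame's x, y, z axes.
In Python, from workcell import status, vision, job gives the robot as it stands.
- The arm moves only by the shell command python3 -m jog 'ROWS' [FORCE]. ROWS is JSON, a list of rows, each an object with "translation": the shift along the tool's x, y, z in units of 400 mm (1.0 is 400 mm), a list of three; "spin": the turn about the tool's z in units of pi/2 rad (1.0 is pi/2 rad); "gripper": the opening, from 0 (shut) to 1 (fully open). A call has 1 to 5 rows; each row is the pose to reach, as a shift and turn from the pose commanded when the call began, along the tool's axes at that moment; what a row does not reach only later rows make up. A row lasts 1/12 s, in which the tool goes at most 41.7 mm and 7.16 degrees, less where a joint would pass 70% of its speed; a pose out of reach is approached as far as the arm can. A call with a number of a shift or a turn outside -1 to 1 is refused whole. A call with a gripper value outside its range is refused whole. The fingers move at their own pace and stop on an object; FORCE is the grip in N (left out, the last holds). Time passes only in rows, so rows that repeat a pose let the fingers close. It gives the time, the measured TCP pose, the force, the opening and the grip force at its end, in the units of the state.
- status.sense(): the state, without advancing time (a new reading comes with each control period).
- vision.capture(name): name is "scene" or "side" or "wrist"; returns a dict with "pixels" (384x512x3 uint8, red, green, blue), "mtx" (3x3 intrinsics, pixels), "origin" and "orientation" of the camera in the world; the wrist camera has in their place "T_tool_cam" (4x4, takes a point from camera to tool coordinates, whose origin is the TCP and whose axes are the flange's). Camera axes: x right, y down, z forward; pixel columns grow to the right and rows downward; lengths in mm; the calibration is good to about 2 mm. A picture is of the moment at which its call begins: read the wrist's pose just before it. There is no depth.
- job.sign_off(): hands the job in; it is judged then, once.
Trained networks look in the newest picture that a camera, given by its name, has taken for a name from the list of things; names that differ only in an ending like _2 or _b are one class to them, and where a whole thing is asked for, a point or a joint stands for the part that bears it (a point fixed in the world has none). Each returns a list of dicts, best first, with "score" (0 to 1); they miss things now and then, are a little off and sometimes report something else, mostly with a low value. They report only what shows in the picture. A call takes as long as a camera call.
- vision.find_in(query, camera): "pixel" ([column, row] in pixels, amid what is visible of it).
The state is a dict: "time_s": time; "joints": joint angles; "joint_vel": joint speeds; "effort": joint torques, N m; "position": TCP position; "ee_rot": TCP orientation; "ft_force": force on the tool from outside, world axes, zero at the start; "ft_torque": the same for the moment, N m; "opening": finger opening in mm; "grip_force": force on a finger pad.
Only numpy, scipy, OpenCV 4.12 (cv2) and the standard library are available. Lean on these libraries where they do the work, as an engineer would, in place of code of your own. Each camera call takes 0.05 s, during which the arm holds its last target. There are 200 camera calls.

## Working session

There is one attempt and no reset: what is moved stays moved. The work goes in short steps, Python scripts to look and compute and a shell command to move; the robot and the scene stay as the last step left them, time stands still between calls to the robot, and variables do not carry over. Pictures are saved under pics/ and viewed, at most 10 in all, crops included, and the job is handed in when it is done.

```bash
mkdir -p pics; ls; python3 - <<'E'
from workcell import status, vision
import cv2, numpy as np
s=status.sense(); print(s['time_s'],s['position'],np.round(s['ee_rot'],3).tolist(),s['opening'])
ims=[]
for c in ['scene','side']:
    r=vision.capture(c); ims.append(r['pixels']); print(c,np.round(r['mtx'],1).tolist(),np.round(r['origin'],1),np.round(r['orientation'],4).tolist())
    for q in ['knob','shifter','fork_plate','blank_plate']:
        print(q,[(np.round(d['pixel'],1).tolist(),round(d['score'],2)) for d in vision.find_in(q,c)[:3]])
cv2.imwrite('pics/scene.png',cv2.resize(ims[0],(800,600))[:,:,::-1])
cv2.imwrite('pics/side.png',cv2.resize(ims[1],(800,600))[:,:,::-1])
E
```

```text
pics
0.0 [241.85256578 575.72682227 230.52950933] [[-0.922, 0.387, -0.001], [0.387, 0.922, -0.001], [0.0, -0.002, -1.0]] 85.40610944293287
scene [[438.8, 0.0, 257.0], [0.0, 438.8, 193.6], [0.0, 0.0, 1.0]] [-178.3 -784.7 1240.7] [[0.6963, -0.5362, 0.4771], [-0.7177, -0.5227, 0.4601], [0.0027, -0.6628, -0.7488]]
knob []
shifter [([248.5, 220.3], 0.75)]
fork_plate [([350.5, 260.6], 0.58)]
blank_plate [([263.0, 206.2], 0.44), ([251.1, 199.2], 0.21)]
side [[423.7, 0.0, 257.8], [0.0, 423.7, 190.3], [0.0, 0.0, 1.0]] [ 567.1 -969.9  909. ] [[0.9997, 0.0228, -0.0049], [0.019, -0.673, 0.7394], [0.0135, -0.7393, -0.6732]]
knob [([216.6, 184.1], 0.45)]
shifter [([228.1, 216.9], 0.97)]
fork_plate [([243.1, 190.0], 0.4)]
blank_plate [([241.5, 204.5], 0.68)]
```

View pics/scene.png

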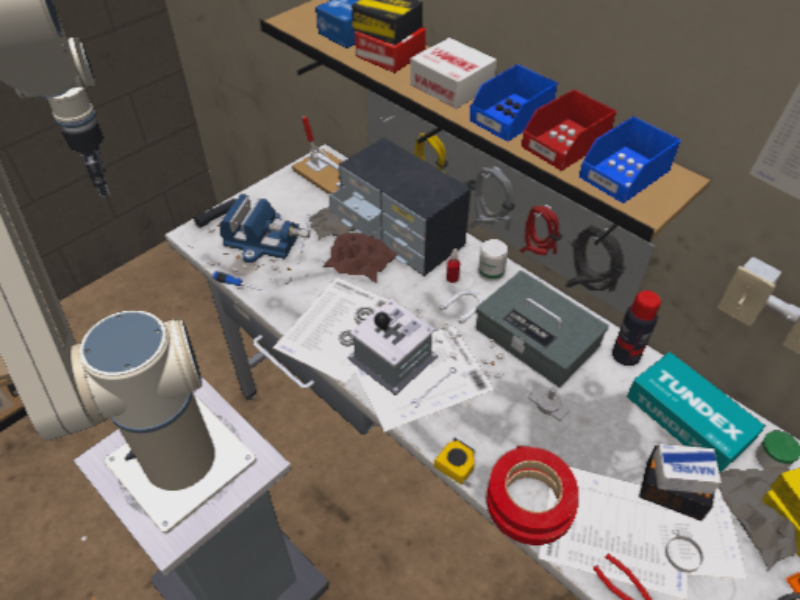

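View pics/side.png

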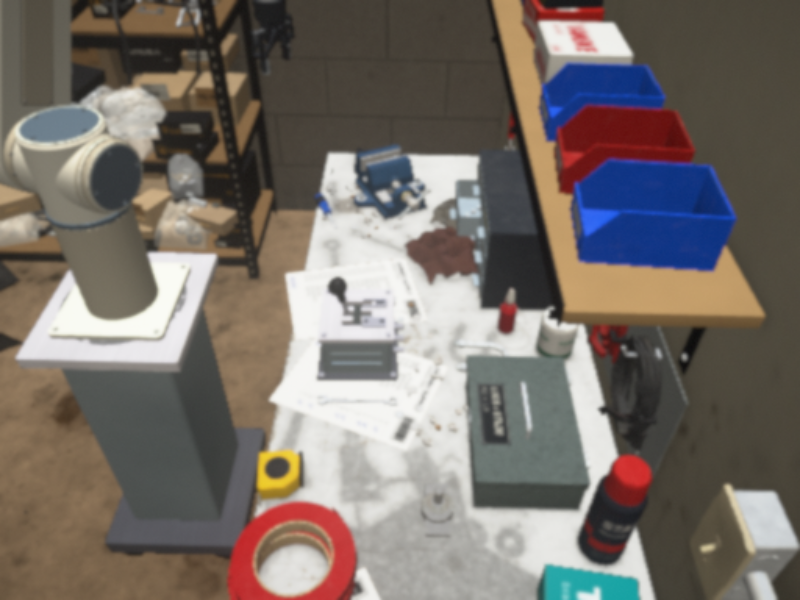

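The knob is at scene pixel (244,205) and side pixel (216,183), with the unit nearly square to the world axes. I'll triangulate it and take a closer crop.

```bash
cat > h.py <<'E'
import numpy as np, cv2
from workcell import status, vision
def ray(r,p,o=None,R=None):
    o=r['origin'] if o is None else o; R=r['orientation'] if R is None else R
    d=np.array(R)@np.linalg.inv(r['mtx'])@np.array([p[0],p[1],1.]); return np.array(o,float),d/np.linalg.norm(d)
def tri(rays):
    A=sum(np.eye(3)-np.outer(d,d) for o,d in rays); b=sum((np.eye(3)-np.outer(d,d))@o for o,d in rays)
    return np.linalg.solve(A,b)
def atz(rr,z): o,d=rr; return o+d*(z-o[2])/d[2]
def wrist():
    s=status.sense(); r=vision.capture('wrist'); T=np.array(r['T_tool_cam']); R=np.array(s['ee_rot'])
    r['origin']=np.array(s['position'])+R@T[:3,3]; r['orientation']=R@T[:3,:3]; return r,s
E
python3 - <<'E'
from h import *
a=vision.capture('scene');b=vision.capture('side')
print(tri([ray(a,(243.8,205.4)),ray(b,(216.3,183.2))]))
ca=cv2.resize(a['pixels'][170:260,210:310],None,fx=4.4,fy=5.5,interpolation=2)
cb=cv2.resize(b['pixels'][165:255,190:270],None,fx=4.4,fy=5.5,interpolation=2)
cv2.imwrite('pics/crop.png',np.hstack([ca,cb])[:,:,::-1])
s=status.sense();r=vision.capture('wrist');print(np.round(r['T_tool_cam'],3).tolist(),np.round(r['mtx'],1).tolist())
E
```

```text
[ 448.81451331 -120.21604173  155.2099616 ]
[[0.0, -0.965, -0.264, 67.829], [1.0, -0.0, 0.0, -0.602], [-0.0, -0.264, 0.965, -142.272], [0.0, 0.0, 0.0, 1.0]] [[322.7, 0.0, 256.4], [0.0, 322.7, 190.9], [0.0, 0.0, 1.0]]
```

View pics/crop.png

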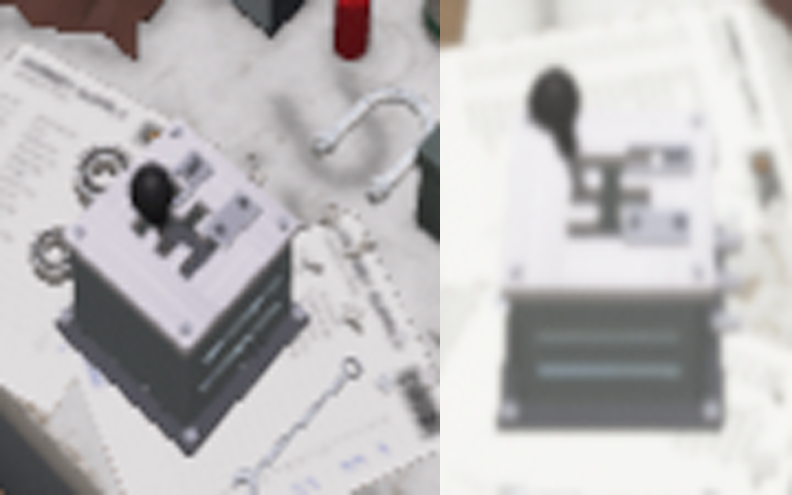

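The right-hand plate shows two screws, so it is the blank. The left one looks forked, so the target is probably the left slot. I'll move over the unit and confirm it from the wrist camera.

```bash
python3 -m jog '[{"translation":[-0.06,-0.08,-0.014],"spin":0,"gripper":1},{"translation":[-0.125,-0.16,-0.03],"spin":0,"gripper":1},{"translation":[-0.19,-0.24,-0.045],"spin":0,"gripper":1},{"translation":[-0.25,-0.32,-0.06],"spin":0,"gripper":1},{"translation":[-0.315,-0.405,-0.07],"spin":0,"gripper":1}]' 30
python3 -m jog '[{"translation":[-0.06,-0.08,-0.014],"spin":0,"gripper":1},{"translation":[-0.125,-0.16,-0.03],"spin":0,"gripper":1},{"translation":[-0.19,-0.24,-0.045],"spin":0,"gripper":1},{"translation":[-0.25,-0.32,-0.06],"spin":0,"gripper":1},{"translation":[-0.315,-0.405,-0.07],"spin":0,"gripper":1}]'
python3 -m jog '[{"translation":[-0.06,-0.08,-0.014],"spin":0,"gripper":1},{"translation":[-0.125,-0.16,-0.03],"spin":0,"gripper":1},{"translation":[-0.19,-0.24,-0.045],"spin":0,"gripper":1},{"translation":[-0.25,-0.32,-0.06],"spin":0,"gripper":1},{"translation":[-0.315,-0.405,-0.07],"spin":0,"gripper":1}]'
python3 -m jog '[{"translation":[-0.08,-0.1,-0.02],"spin":-0.07,"gripper":1},{"translation":[-0.16,-0.2,-0.035],"spin":-0.14,"gripper":1},{"translation":[-0.16,-0.2,-0.035],"spin":-0.2,"gripper":1},{"translation":[-0.16,-0.2,-0.035],"spin":-0.255,"gripper":1},{"translation":[-0.16,-0.2,-0.035],"spin":-0.255,"gripper":1}]'
python3 - <<'E'
from h import *
r,s=wrist(); print(s['time_s'],s['position'],np.round(s['ee_rot'],3).tolist(),s['joints'])
for q in ['knob','stem','shifter','fork_plate','blank_plate']:
    print(q,[(np.round(d['pixel'],1).tolist(),round(d['score'],2)) for d in vision.find_in(q,'wrist')[:3]])
np.savez('w1',**r)
cv2.imwrite('pics/w1.png',cv2.resize(r['pixels'],(800,600))[:,:,::-1])
E
```

```text
time_s: 1.07
position: [295.3, 377.9, 259.7]
ee_rot: [[-0.922, 0.387, 0.001], [0.387, 0.922, 0.001], [-0.0, 0.001, -1.0]]
ft_force: [0.5, -0.7, 0.2]
opening: 85.7
grip_force: 0.0
time_s: 1.48
position: [348.4, 180.9, 287.9]
ee_rot: [[-0.922, 0.387, 0.002], [0.387, 0.922, 0.001], [-0.001, 0.001, -1.0]]
ft_force: [0.7, 0.0, -0.2]
opening: 85.0
grip_force: 0.0
time_s: 1.9
position: [401.5, -16.5, 316.0]
ee_rot: [[-0.922, 0.387, 0.002], [0.387, 0.922, 0.0], [-0.002, 0.001, -1.0]]
ft_force: [1.0, 1.2, -0.6]
opening: 85.5
grip_force: 0.0
time_s: 2.32
position: [429.6, -114.6, 329.1]
ee_rot: [[-1.0, -0.003, 0.0], [-0.003, 1.0, -0.0], [-0.0, -0.0, -1.0]]
ft_force: [0.0, -0.1, 0.1]
opening: 84.9
grip_force: 0.0
2.3167 [ 429.57056411 -114.55194002  329.1494624 ] [[-1.0, -0.003, 0.0], [-0.003, 1.0, -0.0], [-0.0, -0.0, -1.0]] [-1.64652148e+01  1.90766202e+00  1.08945927e+02  3.20025673e-05
  6.91215837e+01 -1.06612170e+02]
knob [([243.2, 193.7], 0.96)]
stem [([245.5, 192.0], 0.89)]
shifter [([253.4, 185.8], 0.64)]
fork_plate [([270.9, 228.4], 0.56), ([254.0, 186.3], 0.41), ([248.7, 194.4], 0.17)]
blank_plate [([230.0, 226.5], 0.66), ([172.6, 180.3], 0.47)]
```

View pics/w1.png

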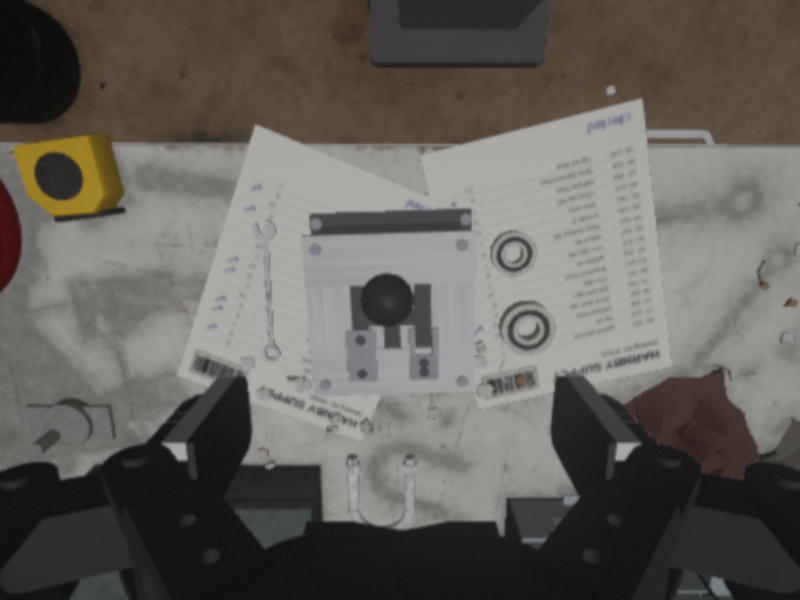

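The image's right side is +y. The fork plate is at about (424,355), on the unit's left, and the blank plate is at (362,355). So the lever goes left. Next I'll compute the unit pose from the gate screws at z=98.

```bash
python3 - <<'E'
from h import *
r=dict(np.load('w1.npz'))
k=512/800
P=np.array([atz(ray(r,(u*k,v*k)),98) for u,v in [(315,249),(462,245),(461,381),(325,384)]])
print(P)
c=P.mean(0); x=(P[2]+P[3]-P[0]-P[1]); y=(P[1]+P[2]-P[0]-P[3]); yaw=np.arctan2(x[1],x[0]); yw2=np.arctan2(-y[0],y[1]); print(c,np.degrees([yaw,yw2]))
yaw=(yaw+yw2)/2
R=np.array([[np.cos(yaw),-np.sin(yaw),0],[np.sin(yaw),np.cos(yaw),0],[0,0,1]]); c[2]=0
C=np.linalg.inv(np.eye(3))
kn=atz(ray(r,(387*k,300*k)),161); print('knob meas',kn, R.T@(kn-c))
f=lambda s,t:c+R@(145*np.array([np.sin(t),np.sin(s)*np.cos(t),np.cos(s)*np.cos(t)])+[0,0,20])
p0=f(0,-.21)
for s,t in [(0,-.25),(0,-.17),(0,0),(.16,0),(.317,0),(.317,.13),(.317,.25)]: print(s,t,f(s,t), (R.T@(f(s,t)-c)))
E
```

```text
[[ 425.73974082 -178.46850375   98.        ]
 [ 422.45572835  -68.66356434   98.        ]
 [ 532.61883724  -65.63822927   98.        ]
 [ 535.49071989 -175.05701491   98.        ]]
[ 479.07625658 -121.95682807   98.        ] [1.67655279 1.6084671 ]
knob meas [ 447.69221577 -123.14485612  161.        ] [-31.40519863  -0.28797036 161.        ]
0 -0.25 [ 443.21742208 -122.98508237  160.49230115] [-3.58735741e+01  1.47488510e-15  1.60492301e+02]
0 -0.17 [ 454.55489535 -122.65997962  162.9097912 ] [-2.45314406e+01  4.33281508e-15  1.62909791e+02]
0 0 [ 479.07625658 -121.95682807  165.        ] [  0.   0. 165.]
0.16 0 [478.41410213 -98.86517982 163.14795609] [1.51213436e-14 2.31011400e+01 1.63147956e+02]
0.317 0 [477.78070414 -76.77637003 157.77535249] [-2.69158986e-14  4.51990292e+01  1.57775352e+02]
0.317 0.13 [496.5808636  -76.61882527 156.61278943] [ 18.79695068  44.81763503 156.61278943]
0.317 0.25 [513.67981422 -77.15266675 153.49225044] [ 35.87357409  43.79390089 153.49225044]
```

```bash
python3 -m jog '[{"translation":[-0.046,-0.021,0.06],"spin":-0.016,"gripper":1},{"translation":[-0.046,-0.021,0.15],"spin":-0.016,"gripper":1},{"translation":[-0.046,-0.021,0.22],"spin":-0.016,"gripper":1},{"translation":[-0.046,-0.021,0.28],"spin":-0.016,"gripper":1},{"translation":[-0.046,-0.021,0.3],"spin":-0.016,"gripper":1}]'
python3 - <<'E'
from h import *
r,s=wrist(); print(s['position'],np.round(s['ee_rot'],3).tolist())
cv2.imwrite('pics/w2.png',r['pixels'][:,:,::-1])
q=vision.find_in('knob','wrist');print(q)
if q: print(atz(ray(r,q[0]['pixel']),161.5))
E
```

```text
time_s: 3.03
position: [445.7, -120.1, 205.8]
ee_rot: [[-1.0, -0.028, -0.005], [-0.028, 1.0, 0.002], [0.005, 0.002, -1.0]]
ft_force: [-0.6, -0.1, 0.2]
opening: 85.1
grip_force: 0.0
[ 445.66791048 -120.0585252   205.82007429] [[-1.0, -0.028, -0.005], [-0.028, 1.0, 0.002], [0.005, 0.002, -1.0]]
[{'pixel': [247.5, 226.7], 'score': 0.79}, {'pixel': [145.8, 173.7], 'score': 0.18}]
[ 451.54252301 -125.30649824  161.5       ]
```

View pics/w2.png

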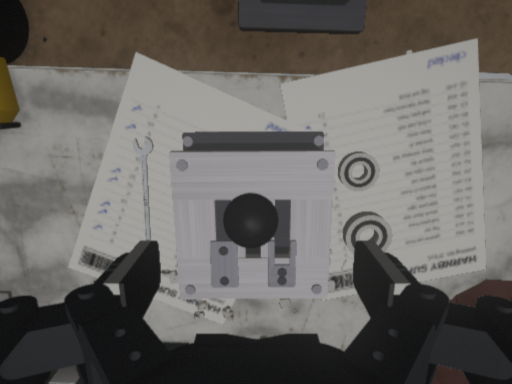

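The knob at (250,220) gives about (448,-123.5), which agrees with the plan. I'll descend and grip.

```bash
python3 -m jog '[{"translation":[0,0,0.06],"spin":0,"gripper":1},{"translation":[0,0,0.12],"spin":0,"gripper":1},{"translation":[0,0,0.163],"spin":0,"gripper":1},{"translation":[0,0,0.163],"spin":0,"gripper":0.7},{"translation":[0,0,0.163],"spin":0,"gripper":0}]' 25
python3 -m jog '[{"translation":[0,0,0],"spin":0,"gripper":0},{"translation":[0,0,0],"spin":0,"gripper":0},{"translation":[0,0,0],"spin":0,"gripper":0},{"translation":[0,0,0],"spin":0,"gripper":0},{"translation":[0,0,0],"spin":0,"gripper":0}]' 25
python3 - <<'E'
from h import *
r,s=wrist(); print(s['position'],s['opening'],s['grip_force'],s['ft_force'])
cv2.imwrite('pics/w3.png',r['pixels'][:,:,::-1])
E
```

```text
time_s: 3.55
position: [448.4, -121.4, 144.8]
ee_rot: [[-1.0, -0.028, 0.001], [-0.028, 1.0, -0.0], [-0.001, -0.0, -1.0]]
ft_force: [-0.6, -1.0, 0.4]
opening: 63.9
grip_force: 0.0
time_s: 3.97
position: [448.9, -121.8, 145.5]
ee_rot: [[-1.0, -0.028, 0.003], [-0.028, 1.0, -0.001], [-0.003, -0.001, -1.0]]
ft_force: [-2.1, -0.4, 7.7]
opening: 32.8
grip_force: 24.1
[ 448.90711902 -121.7977701   145.45075438] 32.8415103757455 24.106007516384125 [-2.08693734 -0.42829834  7.65570878]
```

View pics/w3.png

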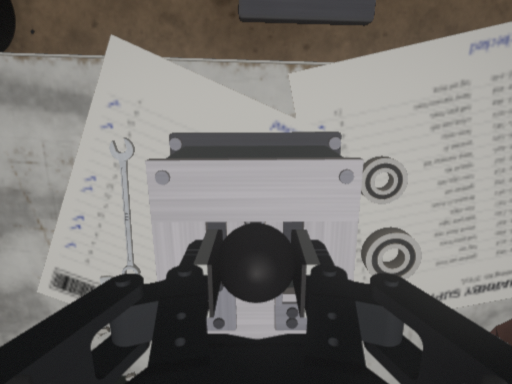

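The grip is good: opening 32.8 mm, 24 N. Now I'll draw it to neutral, +31 mm forward.

```bash
python3 -m jog '[{"translation":[-0.02,0,-0.003],"spin":0,"gripper":0},{"translation":[-0.04,0,-0.006],"spin":0,"gripper":0},{"translation":[-0.06,0,-0.008],"spin":0,"gripper":0},{"translation":[-0.077,0,-0.009],"spin":0,"gripper":0},{"translation":[-0.077,0,-0.009],"spin":0,"gripper":0}]' 25
python3 -m jog '[{"translation":[0,0,0],"spin":0,"gripper":0},{"translation":[0,0,0],"spin":0,"gripper":0}]' 25
python3 - <<'E'
from h import *
r,s=wrist()
for q in ['knob','stem']:
  d=vision.find_in(q,'wrist')
  if d: print(q,d[0],atz(ray(r,d[0]['pixel']),165))
print(s['position'])
E
```

```text
time_s: 4.43
position: [480.4, -120.8, 148.4]
ee_rot: [[-1.0, -0.028, 0.003], [-0.028, 1.0, -0.001], [-0.003, -0.001, -1.0]]
ft_force: [-1.2, -1.5, 10.8]
opening: 32.3
grip_force: 25.5
time_s: 4.6
position: [479.8, -120.8, 148.4]
ee_rot: [[-1.0, -0.028, 0.003], [-0.028, 1.0, -0.001], [-0.003, -0.001, -1.0]]
ft_force: [-0.1, 0.4, 9.5]
opening: 32.4
grip_force: 25.5
knob {'pixel': [253.5, 262.2], 'score': 0.96} [ 477.95777363 -122.14159278  165.        ]
stem {'pixel': [256.0, 258.6], 'score': 0.56} [ 476.22422244 -121.11474393  165.        ]
[ 479.82197728 -120.81381646  148.43242475]
```

```bash
python3 -m jog '[{"translation":[0,0.025,0.004],"spin":0,"gripper":0},{"translation":[0,0.05,0.008],"spin":0,"gripper":0},{"translation":[0,0.075,0.013],"spin":0,"gripper":0},{"translation":[0,0.1,0.02],"spin":0,"gripper":0},{"translation":[0,0.113,0.025],"spin":0,"gripper":0}]' 25
python3 -m jog '[{"translation":[0,0,0],"spin":0,"gripper":0},{"translation":[0,0,0],"spin":0,"gripper":0}]' 25
python3 - <<'E'
from h import *
r,s=wrist()
for q in ['knob','stem']:
  d=vision.find_in(q,'wrist')
  if d: print(q,d[0],atz(ray(r,d[0]['pixel']),157.8))
cv2.imwrite('pics/w4.png',r['pixels'][:,:,::-1])
E
```

```text
time_s: 5.17
position: [478.0, -75.1, 137.8]
ee_rot: [[-1.0, -0.029, 0.002], [-0.029, 1.0, -0.001], [-0.002, -0.001, -1.0]]
ft_force: [1.3, -4.1, 1.4]
opening: 32.1
grip_force: 26.3
time_s: 5.33
position: [477.7, -75.2, 137.5]
ee_rot: [[-1.0, -0.028, 0.001], [-0.028, 1.0, 0.0], [-0.001, 0.0, -1.0]]
ft_force: [1.3, -0.7, 4.4]
opening: 32.5
grip_force: 26.5
knob {'pixel': [248.9, 264.1], 'score': 0.57} [474.82676963 -78.46678109 157.8       ]
stem {'pixel': [253.4, 264.0], 'score': 0.93} [474.72835982 -76.58867591 157.8       ]
```

View pics/w4.png

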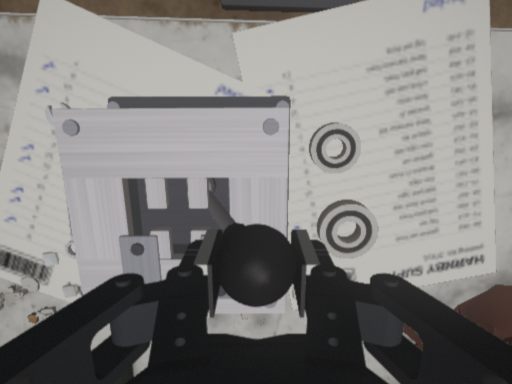

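The lever is over in the left slot, with the stem near (215,200). Now I'll push it forward and home.

```bash
python3 -m jog '[{"translation":[-0.022,0,0.001],"spin":0,"gripper":0},{"translation":[-0.044,-0.001,0.003],"spin":0,"gripper":0},{"translation":[-0.066,-0.002,0.006],"spin":0,"gripper":0},{"translation":[-0.088,-0.003,0.01],"spin":0,"gripper":0},{"translation":[-0.103,-0.003,0.012],"spin":0,"gripper":0}]' 25
python3 -m jog '[{"translation":[0,0,0],"spin":0,"gripper":0},{"translation":[0,0,0],"spin":0,"gripper":0}]' 25
python3 - <<'E'
from h import *
r,s=wrist()
for q in ['knob','stem']:
  d=vision.find_in(q,'wrist')
  if d: print(q,d[0],atz(ray(r,d[0]['pixel']),153.5))
cv2.imwrite('pics/w5.png',r['pixels'][:,:,::-1])
E
```

```text
time_s: 5.9
position: [516.0, -76.1, 132.0]
ee_rot: [[-1.0, -0.028, -0.006], [-0.028, 1.0, -0.0], [0.006, 0.0, -1.0]]
ft_force: [-8.8, -8.2, 4.8]
opening: 32.5
grip_force: 27.5
time_s: 6.07
position: [517.8, -76.2, 131.7]
ee_rot: [[-1.0, -0.027, -0.002], [-0.027, 1.0, -0.0], [0.002, -0.0, -1.0]]
ft_force: [0.8, -5.6, -2.9]
opening: 32.2
grip_force: 27.1
knob {'pixel': [244.4, 251.2], 'score': 0.73} [508.40980642 -81.41183865 153.5       ]
stem {'pixel': [247.5, 251.8], 'score': 0.63} [508.64265817 -80.14239349 153.5       ]
```

View pics/w5.png

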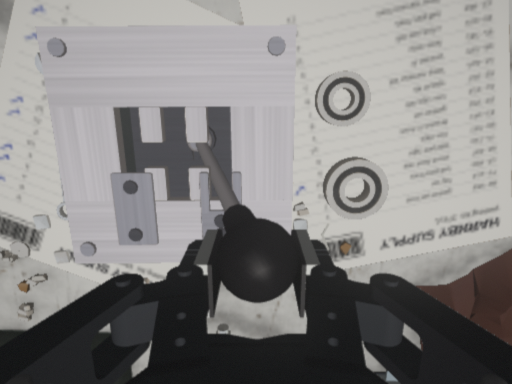

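The stem lies between the fork legs. I'll push on a little to be sure it is against the stop.

```bash
python3 -m jog '[{"translation":[-0.008,0,0],"spin":0,"gripper":0},{"translation":[-0.016,0,0],"spin":0,"gripper":0},{"translation":[-0.02,0,0],"spin":0,"gripper":0},{"translation":[-0.02,0,0],"spin":0,"gripper":0}]' 30
python3 -m jog '[{"translation":[0,0,0],"spin":0,"gripper":0},{"translation":[0,0,0],"spin":0,"gripper":0}]' 30
python3 - <<'E'
from h import *
r,s=wrist()
for q in ['knob','stem']:
  d=vision.find_in(q,'wrist')
  if d: print(q,d[0],atz(ray(r,d[0]['pixel']),153.5))
g=r['pixels'][200:320,215:300].mean(2)<45
n,l,st,ce=cv2.connectedComponentsWithStats(g.astype('uint8')); print(st[1:4],ce[1:4]+[215,200])
cv2.imwrite('pics/w6.png',r['pixels'][:,:,::-1])
E
```

```text
time_s: 6.55
position: [521.3, -76.0, 130.6]
ee_rot: [[-1.0, -0.028, -0.012], [-0.028, 1.0, -0.0], [0.012, 0.0, -1.0]]
ft_force: [-10.5, -9.0, 3.1]
opening: 32.4
grip_force: 30.0
time_s: 6.72
position: [521.3, -76.0, 130.7]
ee_rot: [[-1.0, -0.028, -0.011], [-0.028, 1.0, -0.0], [0.011, 0.0, -1.0]]
ft_force: [-10.9, -8.6, 2.0]
opening: 32.7
grip_force: 30.0
knob {'pixel': [245.9, 250.1], 'score': 0.64} [511.15031094 -80.62797267 153.5       ]
stem {'pixel': [250.7, 249.2], 'score': 0.94} [510.70206724 -78.69772286 153.5       ]
[[   0    2   85  108 5770]] [[254.85632582 253.8355286 ]]
```

View pics/w6.png

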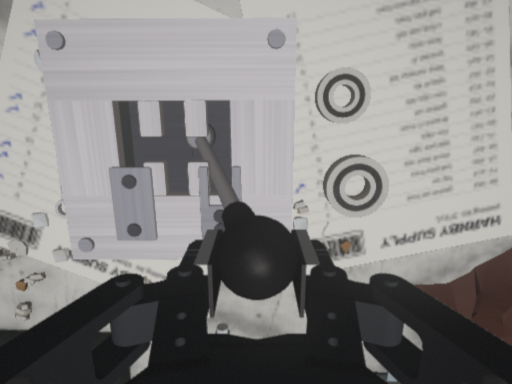

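The steady -11 N along x and the knob lagging the pads both say it's against the stop. I'll release and retreat upward.

```bash
python3 -m jog '[{"translation":[0,0,0],"spin":0,"gripper":0.6},{"translation":[0,0,0],"spin":0,"gripper":1},{"translation":[0,0,0],"spin":0,"gripper":1},{"translation":[0,0,0],"spin":0,"gripper":1},{"translation":[0,0,0],"spin":0,"gripper":1}]'
python3 -m jog '[{"translation":[0,0,-0.03],"spin":0,"gripper":1},{"translation":[0,0,-0.1],"spin":0,"gripper":1},{"translation":[0,0,-0.18],"spin":0,"gripper":1},{"translation":[0.07,0,-0.26],"spin":0,"gripper":1},{"translation":[0.15,0,-0.33],"spin":0,"gripper":1}]'
python3 -m jog '[{"translation":[0.05,0,-0.09],"spin":0,"gripper":1},{"translation":[0.05,0,-0.09],"spin":0,"gripper":1},{"translation":[0.05,0,-0.09],"spin":0,"gripper":1},{"translation":[0.05,0,-0.09],"spin":0,"gripper":1}]'
python3 - <<'E'
from h import *
r,s=wrist()
d=vision.find_in('knob','wrist'); print(d,d and atz(ray(r,d[0]['pixel']),153.5),s['opening'])
cv2.imwrite('pics/w7.png',cv2.resize(r['pixels'],(800,600))[:,:,::-1])
E
```

```text
time_s: 7.28
position: [526.6, -75.1, 132.5]
ee_rot: [[-1.0, -0.028, 0.0], [-0.028, 1.0, 0.0], [-0.0, 0.0, -1.0]]
ft_force: [0.0, -0.2, 0.2]
opening: 85.1
grip_force: 0.0
time_s: 7.7
position: [468.8, -76.7, 265.3]
ee_rot: [[-1.0, -0.029, 0.002], [-0.029, 1.0, -0.0], [-0.002, -0.0, -1.0]]
ft_force: [-0.1, -0.5, -0.0]
opening: 85.5
grip_force: 0.0
time_s: 8.03
position: [447.9, -77.3, 299.5]
ee_rot: [[-1.0, -0.028, 0.001], [-0.028, 1.0, -0.0], [-0.001, -0.0, -1.0]]
ft_force: [-0.2, -0.2, 0.7]
opening: 85.3
grip_force: 0.0
[{'pixel': [248.1, 241.6], 'score': 0.97}] [509.99778282 -83.48505525 153.5       ] 85.31244651445711
```

View pics/w7.png

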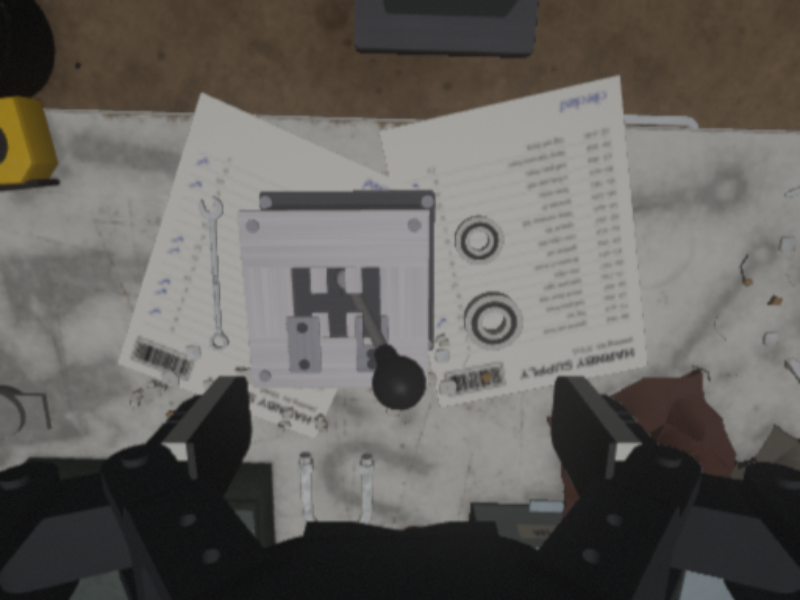

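The knob centre at (399,382) works out to about (512.8,-77), against a predicted home of (513.7,-77.2). The lever is home, and the spanner and bearings are where they were.

```bash
python3 -c "from workcell import job; print(job.sign_off())"
```

```text
the job is handed in; nothing more can be done
None
```

I put the lever in the left forward slot (the forked-plate side), pushed it to its stop, let go and handed the job in at about 8 s. The last picture put the knob within about 1 mm of home, and the spanner and bearings beside the unit were undisturbed.

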